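Show which thread goes on the hook

ROBOT

A 6-joint arm with a two-finger parallel gripper is mounted at the origin on the work surface. World frame = base frame: x ahead of the robot, y to its left, z up, the work surface at z = 0. Lengths are in m, angles in rad, forces in N, time in s.
With the tool pointing down it reaches from about 0.425 to 0.925 m from the base axis. Payload 12.5 kg.
Tool frame: the origin (TCP) lies between the finger pads, 19 mm behind the fingertips; this is the grasp point; z points along the fingers, y is the line along which they close (so a half turn about z gives the same grasp; the last joint's range is limited). The gripper opens to 85 mm and grips with 20 to 120 N. Pads are 22 mm wide; open, the fingers measure 114 mm over their backs; the gripper's body (76 mm by 85 mm) begins 54 mm behind the grasp point. The pads swing forward as they close: fully open they stand 13 mm farther back than shut.
Start: joints at [-1.422, 0.491, 1.559, -0, 1.092, -0.106], TCP at [0.158, -0.605, 0.25] pointing down, gripper open.
Joint ranges: [-3.1, 3.1], [-0.84, 2.19], [0.05, 2.79], [-1.13, 4.28], [0.06, 2.93], [-2.69, 2.69]. Speed limits (rad/s): [2.22, 2.22, 2.79, 3.14, 3.14, 3.14].

INTERFACE

Orientations are given as [roll, pitch, yaw] about the fixed x, y, z axes, in that order (R = Rz(yaw) Ry(pitch) Rx(roll)).
In Python, from station import r gives the robot as it stands. The module is installed in compiled form; this text tells all that it offers.
- The arm moves only by the tool move_arm, never from a script. Its argument "steps" is a list of rows, each an object of numbers: "tx", "ty", "tz": the shift along the tool's x, y, z each as a share of 0.2 m, from -1 to 1; "twist": the turn about the tool's z as a share of 90 degrees, from -1 to 1. A call has 1 to 20 rows; each row is the pose to reach, as a shift and turn from the pose commanded when the call began, along the tool's axes at that moment; what a row does not reach only later rows make up. A row lasts 1/12 s, in which the tool goes at most 41.7 mm and 7.16 degrees, less where a joint would pass 70% of its speed; a pose out of reach is approached as far as the arm can. A call with a number of a shift or a turn outside -1 to 1 is refused whole. A call with a gripper value outside its range is refused whole. "hand" is the opening, from 0 (shut) to 1 (fully open), set as the call begins (left out, the last holds). The fingers move at their own pace and stop on an object; the grip force is fixed at half the most. Time passes only in rows, so rows that repeat a pose let the fingers close. It gives the time, the measured TCP pose, the force, the opening and the grip force at its end, in the units of the state.
- r.sense(): the state, without advancing time (a new reading comes with each control period).
- r.snapshot(name): name is "scene" or "top"; returns the picture (420x560x3 uint8, red, green, blue); there is no depth.
- r.calibration(name): a dict with "intrinsics" (3x3 intrinsics, pixels), "cam_to_world" (4x4, takes a point from camera to world coordinates). Camera axes: x right, y down, z forward; pixel columns grow to the right and rows downward; lengths in m; the calibration is good to about 2 mm. A picture is of the moment at which its call begins. calibration takes no time and is no camera call.
- r.hand_in(): hands the job in; it is judged then, once.
The state is a dict: "time": time; "q": joint angles; "qd": joint speeds; "joint_efforts": joint torques, N m; "tcp_pos": TCP position; "tool_rot": TCP orientation; "wrist_force": force on the tool from outside, world axes, zero at the start; "wrist_torque": the same for the moment, N m; "width": opening from 0.0 (shut) to 1.0 (fully open); "gripper_force": force on a finger pad.
Only numpy, scipy, OpenCV 4.12 (cv2) and the standard library are available. Lean on these libraries where they do the work, as an engineer would, in place of code of your own. Each camera call takes 0.05 s, during which the arm holds its last target. There are 200 camera calls.

TASK

Film a short pointer for a fly-tying lesson: press the big button of the camera remote fully down to start the recording and let it come up again; then point at the widest spool in the tray, fingers pointing down with their tips two to three centimetres straight above the middle of its top, and stay there for two full seconds. Then point in the same way at the eye at the free end of the brass hook in the vise, stay there two seconds, and finish still pointing at it. Do not touch the vise, the tray or anything standing loose, and do not pass low over the other two spools or point at them.

Things in the scene. Friction and masses are not known exactly. Their poses are not given: they have to be found in the camera images.
- rec (a joint): travel of the remote's button: 0 up, 0.006 m fully down; a spring of about 4 N at full travel brings it back up
- rec_top (a point): centre of the top face of the remote's round grey button, 32 mm across, in a small flat black housing fixed on the bench; it is pressed straight down (-z) and this point goes down with it
- spool_wide_top (a point): centre of the top face of the widest spool, the one to point at: 48 mm across, 30 mm tall, standing loose in the tray; z up
- spool_wide: the widest spool (48 mm across, 30 mm tall, black flanges, grey thread); origin at the centre of its underside; leave untouched
- spool_mid: middle spool, not to be pointed at: 36 mm across, 40 mm tall, same materials; origin at the centre of its underside, standing loose in the tray; leave untouched
- spool_slim: slimmest and tallest spool, not to be pointed at: 28 mm across, 50 mm tall, same materials; origin at the centre of its underside, standing loose in the tray; leave untouched
- spool_mid_top (a point): centre of the middle spool's top face, 40 mm above its underside; z up
- spool_slim_top (a point): centre of the slim spool's top face, 50 mm above its underside; z up
- tray: wooden tray fixed on the bench, 85 (x) by 215 (y) by 12 mm tall, floor 5 mm thick; origin at the centre of its underside; the spools stand in a row along its y, about 66 mm apart and within 10 mm of its middle line, in any order
- vise: fly-tying vise fixed on the bench, top of its clamp 160 mm high: dark steel foot 100 (x) by 90 (y) mm, thin post, black head, jaws pointing along its own -y; origin at bench height below the root of the jaws, the foot reaching from -40 to 60 mm in x and -30 to 60 mm in y from it; leave untouched
- hook_eye (a point): centre of the eye, a lying brass wire loop 16 mm across (wire 4 mm) at the free end of the hook held in the jaws, 162 mm above the bench, 85 mm along the vise's -y from its origin; z up; nothing of the vise stands higher than this wire's top (164 mm)
- jar: bystander: closed jar with a black cap, 44 mm across, 55 mm tall, loose on the bench; origin at the centre of its underside
- stacker: bystander: brass hair stacker (a small upright tube), 36 mm across at the foot, 70 mm tall, loose on the bench; origin at the centre of its underside
Mind the look-alikes: they are no part of the job. Leave any blue, pink or red look-alike of the part that bears rec alone.

How it is judged:
By the outcome, as a careful person would: the job done as asked, in the order asked, and still so for the second after the job is handed in, with the robot touching nothing.
It also fails if it takes over 54 s, if anything falls off the work surface, if the arm or the gripper's body presses on something with over 40 N, if the wrist force passes 120 N, or if a joint passes its speed limit or range.

## Working session

There is one attempt and no reset: what is moved stays moved. The work goes in short steps, Python scripts to look and compute and a tool call to move; the robot and the scene stay as the last step left them, time stands still between calls to the robot, and variables do not carry over. Pictures are saved under pics/ and viewed, at most 10 in all, crops included, and the job is handed in when it is done.

Besides the shell and the picture viewer there is one more tool, called as a command line: name --argument value ..., lists and objects as JSON in quotes. move_arm: Moves the arm, as the interface text tells. Shift numbers are shares of 0.2 m and turn numbers shares of 90 degrees, none past 1 either way. Its arguments: {"type":"object","properties":{"steps":{"type":"array","items":{"type":"object","properties":{"tx":{"type":"number"},"ty":{"type":"number"},"tz":{"type":"number"},"twist":{"type":"number"}}}},"hand":{"type":"number"}},"required":["steps"]}

```bash
mkdir -p pics
cat > h.py <<'E'
from station import r
import numpy as np, cv2
def ray(cam,u,v,z):
    c=r.calibration(cam);K=np.array(c["intrinsics"]);T=np.array(c["cam_to_world"])
    d=T[:3,:3]@np.linalg.solve(K,[u,v,1.]);o=T[:3,3]
    return o+d*(z-o[2])/d[2]
def proj(cam,p):
    c=r.calibration(cam);K=np.array(c["intrinsics"]);T=np.linalg.inv(np.array(c["cam_to_world"]))
    q=K@(T@np.append(p,1))[:3];return q[:2]/q[2]
E
python3 - <<'E'
from h import *
for n in("top","scene"):
    im=r.snapshot(n);cv2.imwrite(f"pics/{n}0.png",im[:,:,::-1])
    c=r.calibration(n);print(np.round(c["intrinsics"],1).tolist(),np.round(c["cam_to_world"],3).tolist())
s=r.sense();print(s["time"],s["tcp_pos"],s["tool_rot"],s["wrist_force"],s["width"])
E
```

```text
[[520.2, 0.0, 283.5], [0.0, 520.2, 201.8], [0.0, 0.0, 1.0]] [[0.011, -0.985, 0.174, 0.377], [-1.0, -0.013, -0.007, 0.01], [0.009, -0.173, -0.985, 1.17], [0.0, 0.0, 0.0, 1.0]]
[[481.2, 0.0, 274.9], [0.0, 481.2, 209.3], [0.0, 0.0, 1.0]] [[-0.532, 0.503, -0.682, 1.288], [0.847, 0.334, -0.414, 0.464], [0.02, -0.797, -0.603, 0.775], [0.0, 0.0, 0.0, 1.0]]
0.1 [ 0.15751111 -0.60463141  0.24947777] [-3.14057129e+00 -9.27216523e-05  2.54794176e-01] [-0.21331709 -0.27831671 -0.16615341] 0.9963733155406433
```

View pics/top0.png

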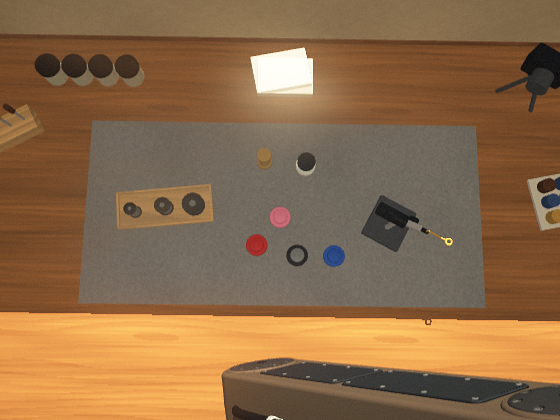

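View pics/scene0.png

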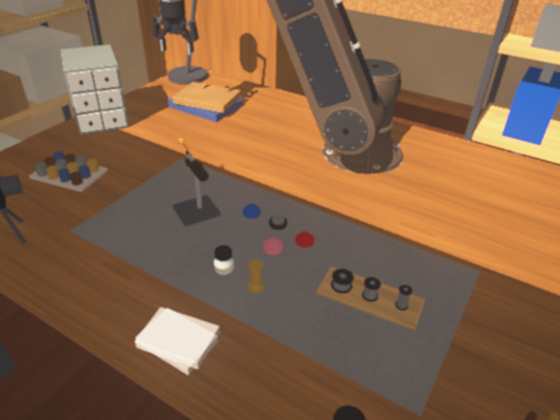

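The pictures show four candidates for the remote in the top view: black/grey (297,255), blue (334,256), red (256,245) and pink (280,217). Black with a grey button fits the description. The spools are at (193,204), (163,206) and (131,209), and the one at (193,204) looks widest. The hook eye is at about (448,241). I'll confirm these in an enlarged crop.

Run:
```python
from h import *
t=cv2.imread("pics/top0.png");s=cv2.imread("pics/scene0.png")
f=lambda im,u,v,w,h,k:cv2.resize(im[v:v+h,u:u+w],None,fx=k,fy=k,interpolation=cv2.INTER_CUBIC)
# 2x2 panel of 400x300 each: remote top (x8), eye top(x8), spools top(x4 ), remote scene
A=f(t,272,238,50,37,8);B=f(t,420,222,50,37,8);C=f(t,115,182,100,74,4);D=f(s,253,203,50,37,8)
cv2.imwrite("pics/crop1.png",np.vstack([np.hstack([A,B]),np.hstack([C,D])]))
E=f(s,160,130,50,37,8);F=f(s,325,260,100,74,4)
cv2.imwrite("pics/crop2.png",np.hstack([E,F]))
```

```text
(no output)
```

View pics/crop1.png

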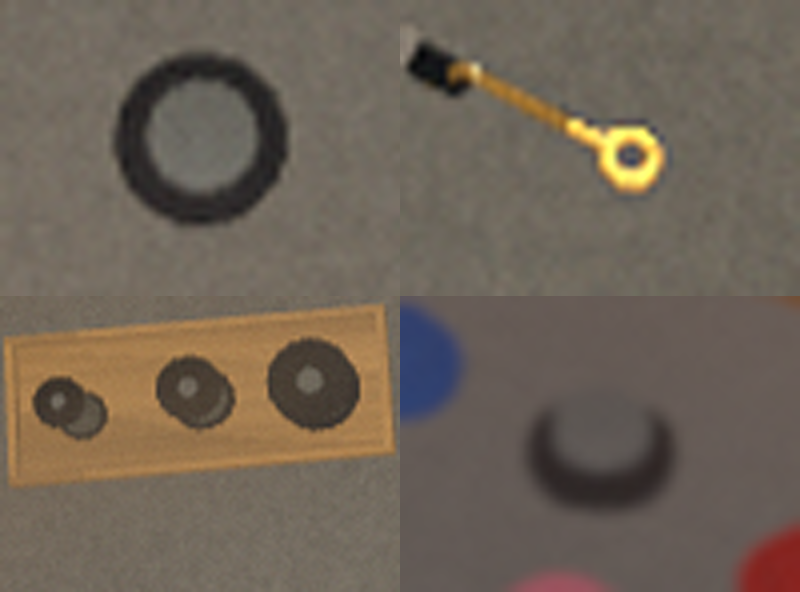

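View pics/crop2.png

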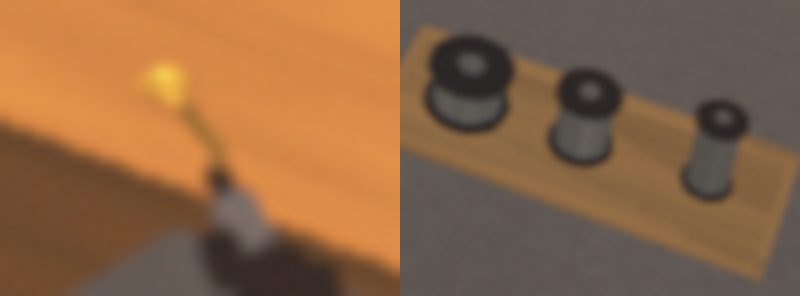

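The crops confirm it: the black housing with the grey button is at top (296.8,254.4). The widest spool is the right one in the tray, hole centre (191.9,202.4), and the eye is at (448.4,241.2).

Run:
```python
from h import *
P={"wide":(191.9,202.4,.035),"mid":(161.4,204.4,.045),"slim":(129,208,.055),"eye":(448.4,241.2,.162),"blue":(334,256,.02),"red":(256,245,.02),"jar":(306,160,.055),"stk":(264,155,.07)}
for k,v in P.items(): p=ray("top",*v);print(k,p.round(4),proj("scene",p).round(1))
for z in(.01,.015,.02,.025,.03):
    p=ray("top",296.8,254.4,z);print(z,p.round(4),proj("scene",p).round(1),"meas 277.9 219.7")
s=r.sense();print(s["q"],s["tcp_pos"])
```

```text
wide [0.5726 0.2039 0.035 ] [342.  275.4]
mid [0.5655 0.2686 0.045 ] [371.8 282.1]
slim [0.555  0.3359 0.055 ] [405.  288.6]
eye [ 0.4804 -0.3196  0.162 ] [179.6 139.9]
blue [ 0.4592 -0.1115  0.02  ] [251.3 206.5]
red [0.4814 0.061  0.02  ] [304.7 234.5]
jar [ 0.6674 -0.0471  0.055 ] [222.1 250.2]
stk [0.6734 0.0454 0.07  ] [255.1 262.7]
0.01 [ 0.4625 -0.0297  0.01  ] [277.1 220.9] meas 277.9 219.7
0.015 [ 0.4621 -0.0295  0.015 ] [277.3 219.3] meas 277.9 219.7
0.02 [ 0.4618 -0.0294  0.02  ] [277.4 217.7] meas 277.9 219.7
0.025 [ 0.4614 -0.0292  0.025 ] [277.6 216.1] meas 277.9 219.7
0.03 [ 0.461 -0.029  0.03 ] [277.8 214.5] meas 277.9 219.7
[-1.42161535e+00  4.91504915e-01  1.55940273e+00 -1.74257809e-05
  1.09171045e+00 -1.05605206e-01] [ 0.15751111 -0.60463141  0.24947777]
```

move_arm --hand 0 --steps '[{"tx":0.845,"ty":-0.425,"tz":-0.15},{"tx":0.845,"ty":-0.425,"tz":-0.15},{"tx":0.845,"ty":-0.425,"tz":-0.15},{"tx":0.845,"ty":-0.425,"tz":-0.15},{"tx":0.845,"ty":-0.425,"tz":-0.15},{"tx":0.845,"ty":-0.425,"tz":-0.15},{"tx":0.845,"ty":-0.425,"tz":-0.15}]'

```text
invalid input at $.steps[0]: expected keys tx, ty, tz, twist
```

move_arm --steps '[{"tx":0.83,"ty":-0.82},{"tx":0.83,"ty":-0.82},{"tx":0.83,"ty":-0.82},{"tx":0.83,"ty":-0.82},{"tx":0.83,"ty":-0.82},{"tx":0.83,"ty":-0.82},{"tx":0.83,"ty":-0.82},{"tx":0.83,"ty":-0.82}]'

```text
invalid input at $.steps[0]: expected keys tx, ty, tz, twist
```

```bash
cat >> h.py <<'E'
from scipy.spatial.transform import Rotation as Ro
def go(*p):
    s=r.sense();d=np.array(p)-s["tcp_pos"];R=Ro.from_euler("xyz",s["tool_rot"])
    print("t",s["time"],"tcp",s["tcp_pos"].round(4),"rot",np.round(s["tool_rot"],3),"F",np.round(s["wrist_force"],1),"w",s["width"],"share",(R.inv().apply(d)/.2).round(4))
E
python3 -c "
from h import *
go(.462,-.0295,.07)"
```

```text
t 0.1 tcp [ 0.1575 -0.6046  0.2495] rot [-3.141 -0.     0.255] F [-0.2 -0.3 -0.2] w 0.9963733155406433 share [ 2.198  -2.3982  0.9   ]
```

move_arm --hand 0 --steps '[{"tx":0.845,"ty":-0.425,"tz":-0.15,"twist":0},{"tx":0.845,"ty":-0.425,"tz":-0.15,"twist":0},{"tx":0.845,"ty":-0.425,"tz":-0.15,"twist":0},{"tx":0.845,"ty":-0.425,"tz":-0.15,"twist":0},{"tx":0.845,"ty":-0.425,"tz":-0.15,"twist":0},{"tx":0.845,"ty":-0.425,"tz":-0.15,"twist":0},{"tx":0.845,"ty":-0.425,"tz":-0.15,"twist":0}]'

```text
time: 0.68
tcp_pos: [0.3005, -0.4792, 0.2802]
tool_rot: [3.141, 0.0, 0.257]
wrist_force: [-0.5, 0.0, 0.2]
width: 0.009
gripper_force: 0.0
```

move_arm --hand 0 --steps '[{"tx":0.83,"ty":-0.82,"tz":0,"twist":0},{"tx":0.83,"ty":-0.82,"tz":0,"twist":0},{"tx":0.83,"ty":-0.82,"tz":0,"twist":0},{"tx":0.83,"ty":-0.82,"tz":0,"twist":0},{"tx":0.83,"ty":-0.82,"tz":0,"twist":0},{"tx":0.83,"ty":-0.82,"tz":0,"twist":0},{"tx":0.83,"ty":-0.82,"tz":0,"twist":0},{"tx":0.83,"ty":-0.82,"tz":0,"twist":0}]'

```text
time: 1.35
tcp_pos: [0.4191, -0.2795, 0.2797]
tool_rot: [-3.142, 0.0, 0.256]
wrist_force: [-0.2, -0.5, -0.1]
width: -0.002
gripper_force: 0.0
```

```bash
python3 -c "
from h import *
go(.462,-.0295,.09)"
```

```text
t 1.35 tcp [ 0.4191 -0.2795  0.2797] rot [-3.142  0.     0.256] F [-0.2 -0.5 -0.1] w -0.001984976344814687 share [ 0.5248 -1.1546  0.9486]
```

move_arm --hand 0 --steps '[{"tx":0.52,"ty":-1,"tz":0.4,"twist":0},{"tx":0.52,"ty":-1,"tz":0.4,"twist":0},{"tx":0.52,"ty":-1,"tz":0.4,"twist":0},{"tx":0.52,"ty":-1,"tz":0.4,"twist":0},{"tx":0.52,"ty":-1,"tz":0.4,"twist":0},{"tx":0.52,"ty":-1,"tz":0.4,"twist":0},{"tx":0.52,"ty":-1,"tz":0.4,"twist":0},{"tx":0.52,"ty":-1,"tz":0.4,"twist":0},{"tx":0.52,"ty":-1,"tz":0.4,"twist":0}]'

```text
time: 2.1
tcp_pos: [0.4694, -0.0612, 0.1999]
tool_rot: [3.141, 0.0, 0.254]
wrist_force: [-0.4, -0.4, -0.0]
width: -0.001
gripper_force: 0.0
```

```bash
python3 -c "
from h import *
go(.462,-.0295,.045)"
```

```text
t 2.1 tcp [ 0.4694 -0.0612  0.1999] rot [3.141 0.    0.254] F [-0.4 -0.4 -0. ] w -0.0007203131253996432 share [ 0.0044 -0.1629  0.7745]
```

move_arm --hand 0 --steps '[{"tx":0.004,"ty":-0.163,"tz":0.1,"twist":0},{"tx":0.004,"ty":-0.163,"tz":0.25,"twist":0},{"tx":0.004,"ty":-0.163,"tz":0.4,"twist":0},{"tx":0.004,"ty":-0.163,"tz":0.55,"twist":0},{"tx":0.004,"ty":-0.163,"tz":0.7,"twist":0},{"tx":0.004,"ty":-0.163,"tz":0.77,"twist":0},{"tx":0.004,"ty":-0.163,"tz":0.77,"twist":0},{"tx":0.004,"ty":-0.163,"tz":0.77,"twist":0},{"tx":0.004,"ty":-0.163,"tz":0.77,"twist":0}]'

```text
time: 2.85
tcp_pos: [0.4623, -0.0291, 0.047]
tool_rot: [3.141, -0.001, 0.253]
wrist_force: [-0.2, -0.1, 0.6]
width: -0.0
gripper_force: 0.0
```

Run:
```python
from h import *
go(.462,-.0295,.034)
t=r.snapshot("top")[:,:,::-1];s=r.snapshot("scene")[:,:,::-1]
f=lambda im,u,v,w,h,k:cv2.resize(im[v:v+h,u:u+w],None,fx=k,fy=k,interpolation=cv2.INTER_CUBIC)
cv2.imwrite("pics/press.png",np.hstack([f(t,247,215,100,100,4),f(s,228,160,100,100,4)]))
```

```text
t 2.85 tcp [ 0.4623 -0.0291  0.047 ] rot [ 3.141e+00 -1.000e-03  2.530e-01] F [-0.2 -0.1  0.6] w -0.0004890823839187289 share [-0.0023  0.0017  0.0649]
```

View pics/press.png

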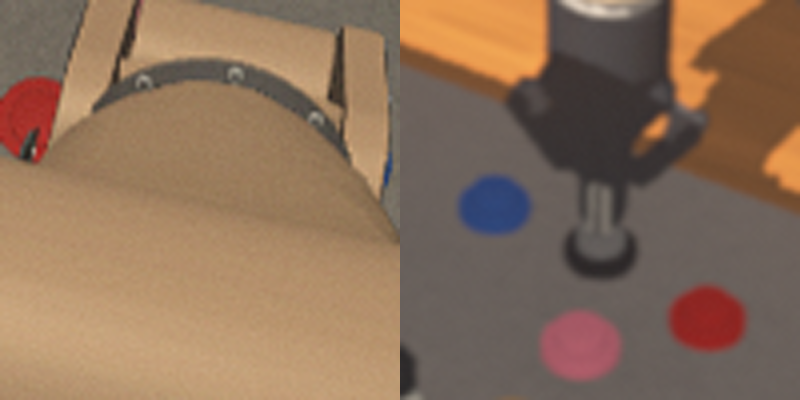

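The picture shows the closed fingers right above the grey button (scene crop 600,240). Next I press down by feel.

move_arm --hand 0 --steps '[{"tx":0,"ty":0,"tz":0.03,"twist":0},{"tx":0,"ty":0,"tz":0.05,"twist":0},{"tx":0,"ty":0,"tz":0.05,"twist":0},{"tx":0,"ty":0,"tz":0.05,"twist":0}]'

```text
time: 3.28
tcp_pos: [0.4622, -0.028, 0.0361]
tool_rot: [3.141, -0.001, 0.255]
wrist_force: [0.8, -1.6, 3.1]
width: 0.005
gripper_force: 1.6
```

move_arm --hand 0 --steps '[{"tx":0,"ty":0,"tz":0.015,"twist":0},{"tx":0,"ty":0,"tz":0.015,"twist":0},{"tx":0,"ty":0,"tz":0.015,"twist":0}]'

```text
time: 3.53
tcp_pos: [0.4623, -0.028, 0.0343]
tool_rot: [3.14, -0.002, 0.255]
wrist_force: [-2.4, -1.3, 26.3]
width: -0.001
gripper_force: 13.4
```

move_arm --hand 0 --steps '[{"tx":0,"ty":0,"tz":0.01,"twist":0},{"tx":0,"ty":0,"tz":0.01,"twist":0},{"tx":0,"ty":0,"tz":0.01,"twist":0}]'

```text
time: 3.78
tcp_pos: [0.4623, -0.028, 0.0337]
tool_rot: [3.14, -0.003, 0.255]
wrist_force: [-7.4, -0.4, 55.4]
width: 0.002
gripper_force: 27.4
```

The stop height fits the spring's full travel: 3.1 N at 4.6 mm down, then a hard stop about 1.4 mm lower. Now I release.

move_arm --hand 0 --steps '[{"tx":0,"ty":0,"tz":-0.05,"twist":0},{"tx":0,"ty":0,"tz":-0.2,"twist":0},{"tx":0,"ty":0,"tz":-0.4,"twist":0},{"tx":0,"ty":0,"tz":-0.6,"twist":0},{"tx":0,"ty":0,"tz":-0.7,"twist":0},{"tx":0,"ty":0,"tz":-0.7,"twist":0},{"tx":0,"ty":0,"tz":-0.7,"twist":0},{"tx":0,"ty":0,"tz":-0.7,"twist":0}]'

```text
time: 4.45
tcp_pos: [0.4612, -0.0277, 0.1701]
tool_rot: [-3.141, 0.001, 0.255]
wrist_force: [0.0, 0.1, -0.7]
width: -0.001
gripper_force: 0.0
```

Run:
```python
from h import *
go(.5726,.2039,.079)
s=r.snapshot("scene")[:,:,::-1]
D=cv2.resize(s[203:240,253:303],None,fx=8,fy=8,interpolation=cv2.INTER_CUBIC)
cv2.imwrite("pics/rel.png",D)
```

```text
t 4.45 tcp [ 0.4612 -0.0277  0.1701] rot [-3.141e+00  1.000e-03  2.550e-01] F [ 0.   0.1 -0.7] w -0.0008176670415681997 share [ 0.8318 -0.9801  0.4552]
```

View pics/rel.png

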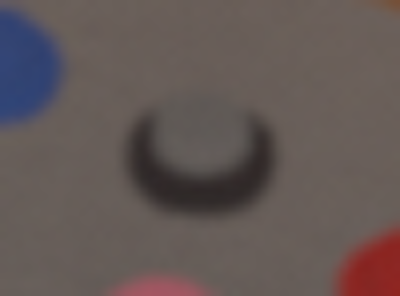

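The button is up again (203,137 in the crop, same as before). Next I go to the wide spool.

move_arm --hand 0 --steps '[{"tx":0.832,"ty":-0.98,"tz":0,"twist":0},{"tx":0.832,"ty":-0.98,"tz":0,"twist":0},{"tx":0.832,"ty":-0.98,"tz":0,"twist":0},{"tx":0.832,"ty":-0.98,"tz":0,"twist":0},{"tx":0.832,"ty":-0.98,"tz":0,"twist":0},{"tx":0.832,"ty":-0.98,"tz":0,"twist":0},{"tx":0.832,"ty":-0.98,"tz":0,"twist":0},{"tx":0.832,"ty":-0.98,"tz":0.15,"twist":0},{"tx":0.832,"ty":-0.98,"tz":0.3,"twist":0},{"tx":0.832,"ty":-0.98,"tz":0.4,"twist":0},{"tx":0.832,"ty":-0.98,"tz":0.455,"twist":0},{"tx":0.832,"ty":-0.98,"tz":0.455,"twist":0},{"tx":0.832,"ty":-0.98,"tz":0.455,"twist":0},{"tx":0.832,"ty":-0.98,"tz":0.455,"twist":0}]'

```text
time: 5.67
tcp_pos: [0.5738, 0.2036, 0.0807]
tool_rot: [3.141, -0.001, 0.255]
wrist_force: [0.3, -0.2, 0.1]
width: -0.001
gripper_force: 0.0
```

Run:
```python
from h import *
go(.5726,.2039,.079)
t=r.snapshot("top")[:,:,::-1];s=r.snapshot("scene")[:,:,::-1]
f=lambda im,u,v,w,h,k:cv2.resize(im[v:v+h,u:u+w],None,fx=k,fy=k,interpolation=cv2.INTER_CUBIC)
cv2.imwrite("pics/sp.png",np.hstack([f(t,143,155,100,100,4),f(s,292,205,100,100,4)]))
```

```text
t 5.6667 tcp [0.5738 0.2036 0.0807] rot [ 3.141e+00 -1.000e-03  2.550e-01] F [ 0.3 -0.2  0.1] w -0.0010415914261762869 share [-0.0057 -0.0028  0.0086]
```

View pics/sp.png

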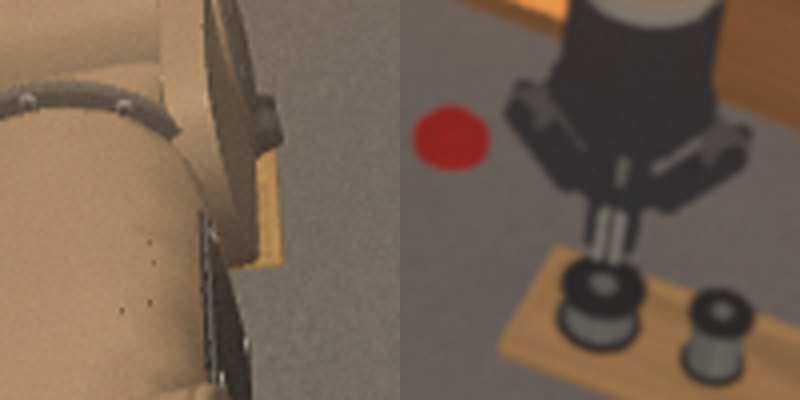

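The picture shows the closed tips above the wide spool's hole (scene crop 604,285). A small correction, then hold.

move_arm --hand 0 --steps '[{"tx":-0.005,"ty":-0.003,"tz":0.006,"twist":0},{"tx":-0.005,"ty":-0.003,"tz":0.006,"twist":0},{"tx":-0.005,"ty":-0.003,"tz":0.006,"twist":0},{"tx":-0.005,"ty":-0.003,"tz":0.006,"twist":0},{"tx":-0.005,"ty":-0.003,"tz":0.006,"twist":0},{"tx":-0.005,"ty":-0.003,"tz":0.006,"twist":0},{"tx":-0.005,"ty":-0.003,"tz":0.006,"twist":0},{"tx":-0.005,"ty":-0.003,"tz":0.006,"twist":0},{"tx":-0.005,"ty":-0.003,"tz":0.006,"twist":0},{"tx":-0.005,"ty":-0.003,"tz":0.006,"twist":0},{"tx":-0.005,"ty":-0.003,"tz":0.006,"twist":0},{"tx":-0.005,"ty":-0.003,"tz":0.006,"twist":0},{"tx":-0.005,"ty":-0.003,"tz":0.006,"twist":0},{"tx":-0.005,"ty":-0.003,"tz":0.006,"twist":0},{"tx":-0.005,"ty":-0.003,"tz":0.006,"twist":0},{"tx":-0.005,"ty":-0.003,"tz":0.006,"twist":0},{"tx":-0.005,"ty":-0.003,"tz":0.006,"twist":0},{"tx":-0.005,"ty":-0.003,"tz":0.006,"twist":0},{"tx":-0.005,"ty":-0.003,"tz":0.006,"twist":0},{"tx":-0.005,"ty":-0.003,"tz":0.006,"twist":0}]'

```text
time: 7.43
tcp_pos: [0.5723, 0.204, 0.0788]
tool_rot: [3.141, -0.0, 0.255]
wrist_force: [-0.2, 0.7, -0.2]
width: -0.0
gripper_force: 0.0
```

move_arm --hand 0 --steps '[{"tx":0,"ty":0,"tz":0,"twist":0},{"tx":0,"ty":0,"tz":0,"twist":0},{"tx":0,"ty":0,"tz":0,"twist":0},{"tx":0,"ty":0,"tz":0,"twist":0},{"tx":0,"ty":0,"tz":0,"twist":0},{"tx":0,"ty":0,"tz":0,"twist":0},{"tx":0,"ty":0,"tz":0,"twist":0},{"tx":0,"ty":0,"tz":0,"twist":0},{"tx":0,"ty":0,"tz":0,"twist":0},{"tx":0,"ty":0,"tz":0,"twist":0},{"tx":0,"ty":0,"tz":0,"twist":0},{"tx":0,"ty":0,"tz":0,"twist":0},{"tx":0,"ty":0,"tz":0,"twist":0},{"tx":0,"ty":0,"tz":0,"twist":0},{"tx":0,"ty":0,"tz":0,"twist":0},{"tx":0,"ty":0,"tz":0,"twist":0},{"tx":0,"ty":0,"tz":0,"twist":0},{"tx":0,"ty":0,"tz":0,"twist":0},{"tx":0,"ty":0,"tz":0,"twist":0},{"tx":0,"ty":0,"tz":0,"twist":0}]'

```text
time: 9.1
tcp_pos: [0.5722, 0.204, 0.0788]
tool_rot: [3.141, 0.0, 0.255]
wrist_force: [0.3, 0.6, 0.1]
width: -0.002
gripper_force: 0.0
```

move_arm --hand 0 --steps '[{"tx":0,"ty":0,"tz":-0.2,"twist":0},{"tx":0,"ty":0,"tz":-0.4,"twist":0},{"tx":0,"ty":0,"tz":-0.6,"twist":0},{"tx":0,"ty":0,"tz":-0.8,"twist":0},{"tx":0,"ty":0.2,"tz":-1,"twist":0},{"tx":0,"ty":0.4,"tz":-1,"twist":0},{"tx":0,"ty":0.6,"tz":-1,"twist":0},{"tx":0,"ty":0.8,"tz":-1,"twist":0},{"tx":0,"ty":1,"tz":-1,"twist":0},{"tx":0,"ty":1,"tz":-1,"twist":0},{"tx":0,"ty":1,"tz":-1,"twist":0}]'

```text
time: 10.02
tcp_pos: [0.623, 0.008, 0.2785]
tool_rot: [3.142, 0.0, 0.251]
wrist_force: [-0.8, 0.3, -0.4]
width: -0.003
gripper_force: 0.0
```

```bash
python3 -c "
from h import *
go(.4804,-.3196,.28)"
```

```text
t 10.0167 tcp [0.623  0.008  0.2785] rot [3.142 0.    0.251] F [-0.8  0.3 -0.4] w -0.003044894924622631 share [-1.0977  1.4095 -0.007 ]
```

move_arm --hand 0 --steps '[{"tx":-0.75,"ty":1,"tz":0,"twist":0},{"tx":-0.75,"ty":1,"tz":0,"twist":0},{"tx":-0.75,"ty":1,"tz":0,"twist":0},{"tx":-0.75,"ty":1,"tz":0,"twist":0},{"tx":-0.75,"ty":1,"tz":0,"twist":0},{"tx":-0.75,"ty":1,"tz":0,"twist":0},{"tx":-0.75,"ty":1,"tz":0,"twist":0},{"tx":-0.75,"ty":1,"tz":0,"twist":0},{"tx":-0.75,"ty":1,"tz":0,"twist":0}]'

```text
time: 10.77
tcp_pos: [0.5282, -0.2197, 0.2788]
tool_rot: [-3.141, -0.0, 0.255]
wrist_force: [0.4, 0.2, 0.2]
width: -0.003
gripper_force: 0.0
```

```bash
python3 -c "
from h import *
go(.4804,-.3196,.207)"
```

```text
t 10.7667 tcp [ 0.5282 -0.2197  0.2788] rot [-3.141 -0.     0.255] F [0.4 0.2 0.2] w -0.0025823978722141327 share [-0.3572  0.4232  0.359 ]
```

move_arm --hand 0 --steps '[{"tx":-0.357,"ty":0.423,"tz":0,"twist":0},{"tx":-0.357,"ty":0.423,"tz":0,"twist":0},{"tx":-0.357,"ty":0.423,"tz":0,"twist":0},{"tx":-0.357,"ty":0.423,"tz":0,"twist":0},{"tx":-0.357,"ty":0.423,"tz":0,"twist":0},{"tx":-0.357,"ty":0.423,"tz":0.1,"twist":0},{"tx":-0.357,"ty":0.423,"tz":0.2,"twist":0},{"tx":-0.357,"ty":0.423,"tz":0.3,"twist":0},{"tx":-0.357,"ty":0.423,"tz":0.355,"twist":0},{"tx":-0.357,"ty":0.423,"tz":0.355,"twist":0},{"tx":-0.357,"ty":0.423,"tz":0.355,"twist":0},{"tx":-0.357,"ty":0.423,"tz":0.355,"twist":0}]'

```text
time: 11.77
tcp_pos: [0.481, -0.3203, 0.2088]
tool_rot: [3.14, -0.001, 0.256]
wrist_force: [0.6, -0.0, 0.4]
width: 0.001
gripper_force: 0.0
```

Run:
```python
from h import *
go(.4804,-.3196,.207)
s=r.snapshot("scene")[:,:,::-1]
cv2.imwrite("pics/eye.png",cv2.resize(s[90:165,140:220],None,fx=6,fy=6,interpolation=cv2.INTER_CUBIC))
```

```text
t 11.7667 tcp [ 0.481  -0.3203  0.2088] rot [ 3.14e+00 -1.00e-03  2.56e-01] F [ 0.6 -0.   0.4] w 0.0014527691743990998 share [-0.0018 -0.0043  0.0092]
```

View pics/eye.png

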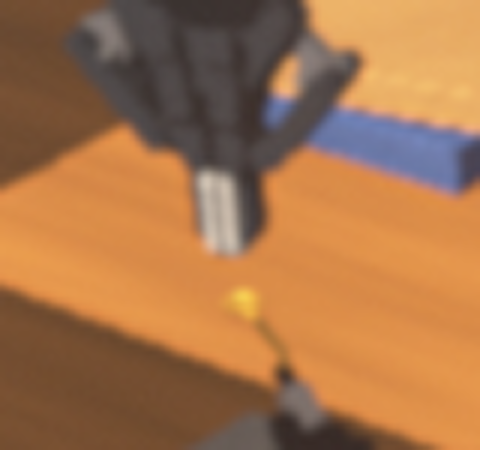

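The tips (crop 230,248) hang just above the eye (243,302) without touching. Settle and hold.

move_arm --hand 0 --steps '[{"tx":-0.002,"ty":-0.003,"tz":0.006,"twist":0},{"tx":-0.002,"ty":-0.003,"tz":0.006,"twist":0},{"tx":-0.002,"ty":-0.003,"tz":0.006,"twist":0},{"tx":-0.002,"ty":-0.003,"tz":0.006,"twist":0},{"tx":-0.002,"ty":-0.003,"tz":0.006,"twist":0},{"tx":-0.002,"ty":-0.003,"tz":0.006,"twist":0}]'

```text
time: 12.32
tcp_pos: [0.4796, -0.3204, 0.2067]
tool_rot: [3.141, -0.0, 0.255]
wrist_force: [0.3, 0.0, -0.8]
width: 0.0
gripper_force: 0.0
```

Run:
```python
from h import *
go(.4804,-.3196,.207)
p=r.sense()["tcp_pos"]-[0,0,.019]
print([(6*(proj("scene",q)-[140,90])).round() for q in(p,[.4804,-.3196,.162],p+[0,0,.0018])])
```

```text
t 12.3167 tcp [ 0.4796 -0.3204  0.2067] rot [ 3.141 -0.     0.255] F [ 0.3  0.  -0.8] w 0.0002687008868924439 share [ 0.0048 -0.0027 -0.0015]
[array([232., 245.]), array([238., 299.]), array([231., 241.])]
```

move_arm --hand 0 --steps '[{"tx":0.003,"ty":-0.002,"tz":0,"twist":0},{"tx":0.003,"ty":-0.002,"tz":0,"twist":0},{"tx":0.003,"ty":-0.002,"tz":0,"twist":0},{"tx":0.003,"ty":-0.002,"tz":0,"twist":0},{"tx":0.003,"ty":-0.002,"tz":0,"twist":0},{"tx":0.003,"ty":-0.002,"tz":0,"twist":0},{"tx":0.003,"ty":-0.002,"tz":0,"twist":0},{"tx":0.003,"ty":-0.002,"tz":0,"twist":0},{"tx":0.003,"ty":-0.002,"tz":0,"twist":0},{"tx":0.003,"ty":-0.002,"tz":0,"twist":0},{"tx":0.003,"ty":-0.002,"tz":0,"twist":0},{"tx":0.003,"ty":-0.002,"tz":0,"twist":0},{"tx":0.003,"ty":-0.002,"tz":0,"twist":0},{"tx":0.003,"ty":-0.002,"tz":0,"twist":0},{"tx":0.003,"ty":-0.002,"tz":0,"twist":0},{"tx":0.003,"ty":-0.002,"tz":0,"twist":0},{"tx":0.003,"ty":-0.002,"tz":0,"twist":0},{"tx":0.003,"ty":-0.002,"tz":0,"twist":0},{"tx":0.003,"ty":-0.002,"tz":0,"twist":0},{"tx":0.003,"ty":-0.002,"tz":0,"twist":0}]'

```text
time: 13.98
tcp_pos: [0.4801, -0.3197, 0.2066]
tool_rot: [3.141, -0.0, 0.255]
wrist_force: [0.1, -0.2, 0.2]
width: 0.001
gripper_force: 0.0
```

move_arm --hand 0 --steps '[{"tx":0,"ty":0,"tz":0,"twist":0},{"tx":0,"ty":0,"tz":0,"twist":0},{"tx":0,"ty":0,"tz":0,"twist":0},{"tx":0,"ty":0,"tz":0,"twist":0},{"tx":0,"ty":0,"tz":0,"twist":0},{"tx":0,"ty":0,"tz":0,"twist":0},{"tx":0,"ty":0,"tz":0,"twist":0},{"tx":0,"ty":0,"tz":0,"twist":0},{"tx":0,"ty":0,"tz":0,"twist":0},{"tx":0,"ty":0,"tz":0,"twist":0},{"tx":0,"ty":0,"tz":0,"twist":0},{"tx":0,"ty":0,"tz":0,"twist":0},{"tx":0,"ty":0,"tz":0,"twist":0},{"tx":0,"ty":0,"tz":0,"twist":0},{"tx":0,"ty":0,"tz":0,"twist":0},{"tx":0,"ty":0,"tz":0,"twist":0},{"tx":0,"ty":0,"tz":0,"twist":0},{"tx":0,"ty":0,"tz":0,"twist":0},{"tx":0,"ty":0,"tz":0,"twist":0},{"tx":0,"ty":0,"tz":0,"twist":0}]'

```text
time: 15.65
tcp_pos: [0.4801, -0.3197, 0.2066]
tool_rot: [3.142, 0.0, 0.255]
wrist_force: [-0.0, 0.6, 0.3]
width: 0.002
gripper_force: 0.0
```

```bash
python3 -c "
from h import *
go(.4804,-.3196,.207);print(r.hand_in())"
```

```text
t 15.65 tcp [ 0.4801 -0.3197  0.2066] rot [3.142 0.    0.255] F [-0.   0.6  0.3] w 0.0018923137048209087 share [ 0.0016 -0.0003 -0.0021]
the job is handed in; nothing more can be done
None
```

I pressed the remote's button fully down and released it, pointed at the widest spool and then the hook eye for over two seconds each, and handed in at 15.65 s still pointing at the eye; no verdict was returned.

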